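# Unlatch the sampler's service hatch and hold it just under its balance point

## Task

The sampler's sprung service hatch is held shut by the slotted captive screw in front of it: lift the key out of its stand, give the screw a full quarter turn counter-clockwise with it (not with the fingers), and put the key back in its stand. Then raise the hatch by its bar handle a few degrees past its balance point, which is 50 degrees open, without ever letting it spring fully open, ease it back, and finish while still holding it, steady, about five degrees below the balance point for the spring to be inspected. Leave everything else on the desk and on the sampler where it is.

Things in the scene. Friction and masses are not known exactly. Their poses are not given: they have to be found in the camera images.
- sampler: beige sampler (drum machine), a fixed box 340 mm deep (x) and 380 mm wide (y), its flat top 70 mm above the desk; origin at the centre of its underside, x to its back (away from the robot), y to its left, z up. The left half of its top carries hatch and screw, the right half 12 square grey pads with a cassette box behind them
- screw_slot (a point): centre of the slot's mouth in the screw's steel head (30 mm wide), on the sampler in front of the hatch, 86.5 mm above the desk. V-shaped slot 22 mm long, open at both ends, 14 mm wide at the mouth, 7 mm at its floor 8 mm below this point. x: along the slot and along the tongue (34 mm from the axis) that lies over the hatch's front edge when shut; z up, the screw's axis
- screw (a joint): turn of the captive screw in rad, 0 shut, grows counter-clockwise seen from above, stops at 1.57 (tongue clear of the hatch); starts at 0 to 0.2; stays where it is left, friction 0.04 N m. The tongue really blocks the hatch until about 1.1
- key_grip (a point): centre of the square black handle (24 x 24 mm, 60 mm high) of the loose upright key, 120 g. Below this point: handle to 30 mm, round collar 40 mm wide to 34 mm, round shaft 16 mm thick to 67 mm, flat blade 18 mm wide (along x), 4 mm thick (along y) to its tip at 79 mm. x, y: square to the handle's faces, x along the blade; z up
- stand_hole0 (a point): centre of the mouth, 60 mm above the desk, of the 22 mm round hole (55 mm deep, 3 mm chamfer) in the key's stand, a fixed dark wooden block 80 x 80 x 60 mm, left or right of the sampler (a grey interface box with two knobs has the other side). The key hangs upright in it, collar on the block, key_grip 34 mm above this point. z up
- hatch_bar (a point): centre of the hatch's round bar handle, 12 mm thick, posts 84 mm apart, 42 mm off the hatch's face. Moves with the hatch: x in the hatch's plane towards the hinge, y along bar and hinge, z out of its face (up when shut). Hinge line at x = +137, z = -44 mm. Hatch: bare metal, 165 (x) by 150 (y) by 4 mm, 0.8 kg, front edge 30 mm before the bar
- hatch_hinge (a point): middle of the hinge line, at the hatch's far edge, 72 mm above the desk; the hinge line runs along y. The same axes as hatch_bar
- hatch (a joint): opening of the hatch in rad, 0 shut, grows as its front edge rises and swings away from the robot, stop at 1.4. Spring and weight balance at 0.87 (50 degrees): below that it falls shut if let go, above it springs open; the push needed at the bar is under 2 N. The bar may turn in the grip
- mug: white mug 80 mm across, 95 mm high, bystander; origin at the centre of its underside
- jar: glass jar 64 mm across, 75 mm high, bystander; origin under its centre
- can: white spray can 52 mm across, 150 mm high, bystander; origin under its centre
- tape: roll of paper tape 100 mm across, 24 mm high, bystander; origin under its centre
- driver: screwdriver lying on the desk, bystander; not the key
- cassette: grey cassette box 70 x 109 x 17 mm lying on the sampler's top, bystander; origin under its centre
Things that resemble listed ones, but are neither listed nor needed, are in the scene too. Of the things that look like the part that bears key_grip, the larger one is meant. Of the things shaped like the part that bears stand_hole0, the dark wooden one is meant.

How it is judged:
On the way, in this order (a step that is already met when the one before it is completed fails the run):
1. the captive screw has been turned a quarter turn with the key (value of joint screw above 1.3 rad and contact force between key and screw above 0.05 N), for 0.02 s.
2. the key stands in its stand again, let go (horizontal distance between key_grip and stand_hole0 below 0.012 m and z of key_grip in the frame of stand_hole0 below 0.045 m and angle between key_grip's own z axis and vertical below 0.12 rad and contact force between the fingers and key below 0.1 N), for 0.2 s.
3. the hatch is past its balance point (value of joint hatch above 0.89 rad), for 0.2 s.
At the end, for the whole second after the job is handed in: the robot holds the hatch still (under 0.05 rad/s) at 0.70 to 0.855 rad, 1 to 10 degrees below its balance at 0.87, touching it; the screw is past 1.3 rad; the key stands let go in its stand: within 12 mm of the hole's axis, down to 11 mm, tilted under 0.12 rad (all of step 2 and value of joint hatch between 0.7 and 0.855 rad and velocity of joint hatch between -0.05 and 0.05 rad/s and contact force between any of the fingers, the arm and hatch above 0.05 N and contact force between hatch and key below 0.05 N and value of joint screw above 1.3 rad); the arm keeps its last pose, push and grip.
It fails at once if the hatch sprang open (beyond 1.2 rad) (value of joint hatch above 1.2 rad).
It fails at once if the screw was turned with the fingers (over 1 N on it) (contact force between the fingers and screw above 1 N).
It fails at once if the mug, jar, can, tape, screwdriver or cassette was moved more than 30 mm (distance of any of mug, jar, can, tape, driver, cassette from where it was at the start of the episode above 0.03 m).
It also fails if it takes over 72 s, if anything falls off the work surface, if the arm or the gripper's body presses on something with over 40 N, if the wrist force passes 120 N, or if a joint passes its speed limit or range.

## Robot

A 6-joint arm with a two-finger parallel gripper is mounted at the origin on the work surface. World frame = base frame: x ahead of the robot, y to its left, z up, the work surface at z = 0. Lengths are in m, angles in rad, forces in N, time in s.
With the tool pointing down it reaches from about 0.375 to 0.975 m from the base axis. Payload 3.8 kg.
Tool frame: the origin (TCP) lies on the mounting face of the last link; the fingertips stand 173 mm ahead of it and the grasp point (between the pads) lies 155 mm ahead of it; z points along the fingers, y is the direction in which the jaws open and shut (so a half turn about z gives the same grasp; the last joint's range is limited). The gripper opens to 85 mm and grips with 20 to 120 N. Pads are 22 mm wide; open, the fingers measure 114 mm over their backs; the gripper's body (76 mm by 85 mm) begins 54 mm behind the grasp point. The pads swing forward as they close: fully open they stand 13 mm farther back than shut.
Start: joints at [1.274, 0.264, 1.604, -0, 1.274, -0.037], TCP at [0.173, 0.652, 0.405] pointing down, gripper open.
Joint ranges: [-2.63, 2.63], [-0.94, 2.18], [0.31, 2.57], [-1.31, 4.45], [0, 2.66], [-2.55, 2.55]. Speed limits (rad/s): [2.57, 2.57, 3.14, 3.14, 3.14, 3.14].

## Interface

Orientations are given as a unit quaternion [w, x, y, z].
In Python, from plant import monitor, optics, ctrl gives the robot as it stands.
- The arm moves only by the tool move_arm, never from a script. Its argument "targets" is a list of rows, each a list of 7 numbers: the shift along the tool's x, y, z in mm, then the turn, a rotation vector about the tool's x, y, z in rad, then the gripper command: -1 is shut, 1 is fully open, values between are in proportion. In form: [[tx, ty, tz, rx, ry, rz, hand], ...]. A call has 1 to 10 rows; each row shifts and turns the pose as measured when the row begins, along the tool's axes as they then stand; what a row does not reach is not made up. A row lasts 1/10 s, in which the tool goes at most 50 mm and 8.59 degrees, less where a joint would pass 70% of its speed; a pose out of reach is approached as far as the arm can. A call with a gripper value outside its range is refused whole. The fingers move at their own pace and stop on an object; the grip force is fixed at half the most. Time passes only in rows, so rows that do not move let the fingers close. It gives the time, the measured TCP pose, the force and the opening at its end, in the units of the state.
- monitor.get_state(): the state, without advancing time (a new reading comes with each control period).
- optics.camera(name): name is "side" or "top" or "wrist"; returns a dict with "pixels" (384x512x3 uint8, red, green, blue), "fx", "fy", "cx", "cy" (pixels), "k1" (the pictures are not rectified: a ray, as slopes to the right and down, at radius r is drawn at 1 + k1 r^2 times it, then the intrinsics apply), "R" (3x3) and "t" (3): a world point X has camera coordinates R X + t. Camera axes: x right, y down, z forward; pixel columns grow to the right and rows downward; lengths in m; the calibration is good to about 2 mm. A picture is of the moment at which its call begins. There is no depth.
- ctrl.hand_in(): hands the job in, once; it reports no verdict.
The state is a dict: "time_s": time; "qpos": joint angles; "qd": joint speeds; "joint_efforts": joint torques, N m; "tool_pos": TCP position; "tcp_rot": TCP orientation; "force": force on the tool from outside, world axes, zero at the start; "wrist_torque": the same for the moment, N m; "grip_width": opening from 0.0 (shut) to 1.0 (fully open).
Only numpy, scipy, OpenCV 4.12 (cv2) and the standard library are available. Lean on these libraries where they do the work, as an engineer would, in place of code of your own. Each camera call takes 0.05 s, during which the arm holds its last target. There are 200 camera calls.

## Working session

There is one attempt and no reset: what is moved stays moved. The work goes in short steps, Python scripts to look and compute and a tool call to move; the robot and the scene stay as the last step left them, time stands still between calls to the robot, and variables do not carry over. Pictures are saved under pics/ and viewed, about 8 in all and at most 12, crops included, and the job is handed in when it is done.

Besides the shell and the picture viewer there is one more tool, called after ">>>" as name(argument=value, ...), one argument or row to a line, values as JSON. move_arm: Moves the arm, as the interface text tells. Its arguments: {"type":"object","properties":{"targets":{"type":"array"}},"required":["targets"]}

```bash
mkdir -p pics; cat > h.py <<'E'
import numpy as np, cv2
from plant import monitor, optics, ctrl
def cap(n,f):
    c=optics.camera(n); cv2.imwrite('pics/'+f,c['pixels'][:,:,::-1]); np.save('pics/'+f+'.npy',{k:v for k,v in c.items() if k!='pixels'},allow_pickle=True); return c
def cal(f): return np.load('pics/'+f+'.npy',allow_pickle=True).item()
def ray(c,u,v):
    d=np.array([(u-c['cx'])/c['fx'],(v-c['cy'])/c['fy']]); s=d.copy()
    for _ in range(20): s=d/(1+c['k1']*(s@s))
    R=np.array(c['R']);t=np.array(c['t']); return -R.T@t, R.T@np.array([s[0],s[1],1])
def atz(c,u,v,z):
    o,d=ray(c,u,v); return o+d*(z-o[2])/d[2]
def proj(c,X):
    p=np.array(c['R'])@np.array(X)+np.array(c['t']); s=p[:2]/p[2]; s=s*(1+c['k1']*(s@s)); return np.array([s[0]*c['fx']+c['cx'],s[1]*c['fy']+c['cy']])
E
python3 - <<'E'
from h import *
for n in('top','side'):
    c=cap(n,n+'0.png'); print(n,c['fx'],c['cx'],c['cy'],c['k1'],ray(c,256,192))
a=cv2.imread('pics/top0.png')
cv2.imwrite('pics/both.png',np.vstack([cv2.resize(a,None,fx=1.5,fy=1.5,interpolation=cv2.INTER_CUBIC)]))
print(monitor.get_state())
E
```

```text
top 359.49259394960734 251.85315810352287 195.38472681201773 -0.0810214110761028 (array([ 0.34617434, -0.06064365,  1.42530562]), array([ 0.08168748, -0.01317537, -0.99668214]))
side 374.074122139291 253.15865850419107 200.01000508289755 -0.003661353157080494 (array([ 0.02877067, -0.90477179,  0.85627539]), array([ 0.35995931,  0.71167975, -0.6037031 ]))
{'time_s': 0.1, 'qpos': array([ 1.27407096e+00,  2.64739140e-01,  1.60531859e+00, -1.64496325e-05,
        1.27370868e+00, -3.69042004e-02]), 'qd': array([ 1.85711104e-03, -2.86561047e-03, -2.18100095e-03,  4.67933492e-05,
       -7.08881822e-04,  9.38473790e-04]), 'joint_efforts': array([-8.21031645e-04, -5.16699171e+01, -3.68594348e+01, -9.31262662e-05,
        6.22141917e-03,  2.61671585e-05]), 'tool_pos': array([0.17332378, 0.65202801, 0.40340098]), 'tcp_rot': array([-1.72715207e-04,  1.29543008e-01,  9.91573208e-01, -1.07309817e-03]), 'force': array([-0.2230822 , -0.27408408, -0.2054535 ]), 'wrist_torque': array([0.01404396, 0.04431359, 0.00422831]), 'grip_width': 0.99796497904132}
```

View pics/both.png

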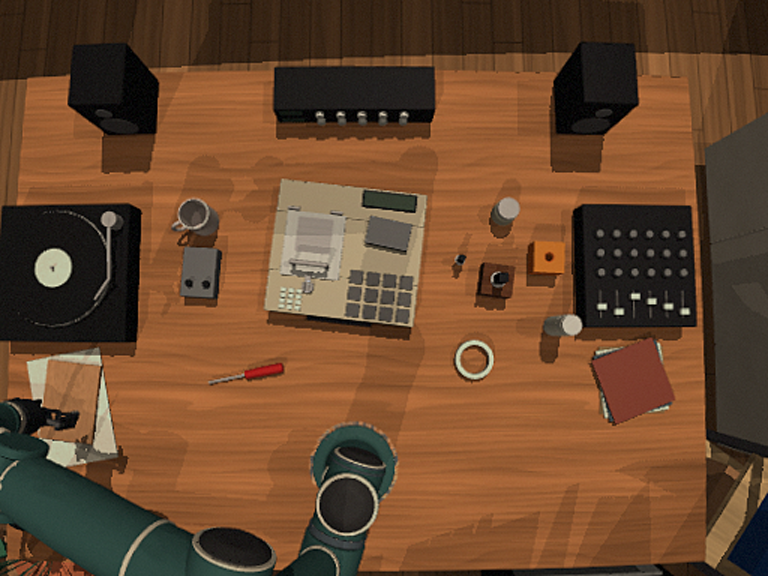

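View pics/side0.png

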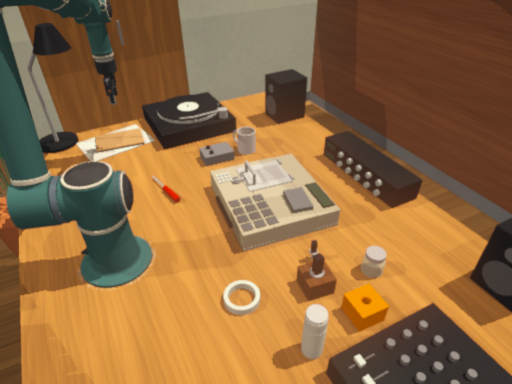

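Top picture (1.5x): the sampler's corners are at about (282,180), (427,193), (412,327) and (265,312). The screw is near (308,285) and the bar near (305,268). The key is in the dark stand at (497,280), with a small decoy at (459,260). The robot starts at the left and the stand is on the right.

```bash
python3 - <<'E'
from h import *
c=cal('top0.png'); s=cal('side0.png')
P=[atz(c,u/1.5,v/1.5,.07) for u,v in((282,180),(427,193),(412,327),(265,312))]
for p in P: print(p.round(3))
print('yaw',np.arctan2(*(P[0]-P[3])[1::-1]),np.arctan2(*(P[1]-P[2])[1::-1]))
print('screw',atz(c,308/1.5,285/1.5,.0865),'bar',atz(c,305/1.5,268/1.5,.116),'keytop',atz(c,500/1.5,278/1.5,.124),'block',[atz(c,u/1.5,v/1.5,.06).round(3) for u,v in((482,262),(515,264),(512,299),(478,296))])
a=cv2.imread('pics/top0.png');b=cv2.imread('pics/side0.png')
f=lambda a,y,x,h,w,k:cv2.resize(a[y:y+h,x:x+w],None,fx=k,fy=k,interpolation=cv2.INTER_CUBIC)
cv2.imwrite('pics/c1.png',np.hstack([f(a,115,170,115,80,5)[:575],f(a,150,290,115,80,5)]))
E
```

```text
[0.737 0.183 0.07 ]
[ 0.701 -0.19   0.07 ]
[ 0.359 -0.149  0.07 ]
[0.397 0.222 0.07 ]
yaw -0.11302162382803542 -0.11906895726858154
screw [0.46379218 0.11123584 0.0865    ] bar [0.50296167 0.11513952 0.116     ] keytop [ 0.47677744 -0.36052665  0.124     ] block [array([ 0.524, -0.33 ,  0.06 ]), array([ 0.519, -0.415,  0.06 ]), array([ 0.429, -0.405,  0.06 ]), array([ 0.437, -0.318,  0.06 ])]
```

View pics/c1.png

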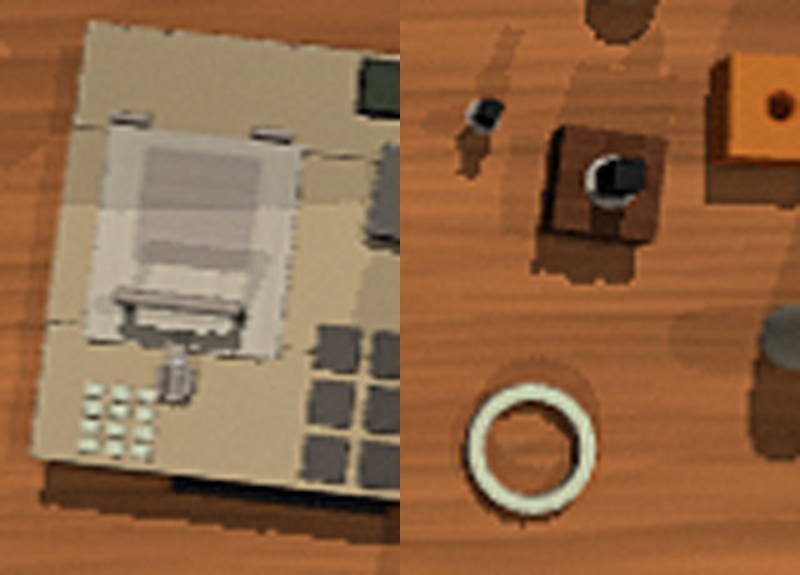

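>>> move_arm(
  targets=[
    [-34,-36,-2,0,0,0,1],
    [-34,-36,-2,0,0,0,1],
    [-34,-36,-2,0,0,0,1],
    [-34,-36,-2,0,0,0,1],
    [-34,-36,-2,0,0,0,1],
    [-34,-36,-2,0,0,0,1],
    [-34,-36,-2,0,0,0,1],
    [-34,-36,-2,0,0,0,1],
    [-34,-36,-2,0,0,0,1],
    [-34,-36,-2,0,0,0,1],
  ],
)

```text
time_s: 1.1
tool_pos: [0.409, 0.2138, 0.4178]
tcp_rot: [-0.002, 0.123, 0.992, -0.004]
force: [-0.0, 0.4, 0.8]
grip_width: 1.002
```

```bash
cat >> h.py <<'E'
from scipy.spatial.transform import Rotation as Ro
def tool():
    s=monitor.get_state(); return np.array(s['tool_pos']),Ro.from_quat(np.roll(s['tcp_rot'],-1)),s
def go(grasp,jaw=None,tilt=0.):
    """print shift (tool mm) & rotvec so grasp point goes to `grasp`, vertical tool with jaw axis yaw `jaw` (world rad, mod pi)"""
    p,R,s=tool()
    if jaw is None: y=R.as_matrix()[:,1]; jaw=np.arctan2(y[1],y[0])
    best=None
    for j in(jaw,jaw+np.pi):
        y=np.array([np.cos(j),np.sin(j),0]);z=np.array([0,0,-1.]);T=Ro.from_matrix(np.c_[np.cross(y,z),y,z])
        r=(R.inv()*T).as_rotvec()
        if best is None or np.linalg.norm(r)<np.linalg.norm(best[0]): best=(r,T)
    tgt=np.array(grasp)+[0,0,.155]
    print('t',round(s['time_s'],2),'shift',(R.inv().apply(tgt-p)*1e3).round(1),'after-rot',(best[1].inv().apply(tgt-p)*1e3).round(1),'rot',best[0].round(3),'grasp now',(p+R.apply([0,0,.155])).round(4),'F',np.round(s['force'],1),'w',round(s['grip_width'],3),'q6',round(s['qpos'][5],2))
E
python3 - <<'E'
from h import *
c=cal('top0.png')
print('screw',atz(c,205.4,191,.0865),'bar',atz(c,206,176,.116),'key',atz(c,335.2,185.4,.124),'collar',atz(c,332,186.4,.063))
go([.475,-.36,.27])
w=cap('wrist','w1.png'); p,R,s=tool(); o,d=ray(w,256,192); print('cam in tool',R.inv().apply(o-p),R.inv().apply(d),w['fx'])
E
```

```text
screw [0.46003588 0.11095715 0.0865    ] bar [0.51278594 0.10541073 0.116     ] key [ 0.47652694 -0.36740429  0.124     ] collar [ 0.47880628 -0.36936141  0.063     ]
t 1.1 shift [-204.5 -540.2   -2.8] after-rot [-204.5 -540.2   -7.2] rot [-0.009 -0.003 -0.   ] grasp now [0.4083 0.2125 0.2628] F [-0.   0.4  0.8] w 1.002 q6 -0.89
cam in tool [0.07227996 0.00438702 0.03095575] [-0.26799525  0.00728573  0.96340506] 311.3761060820287
```

View pics/w1.png

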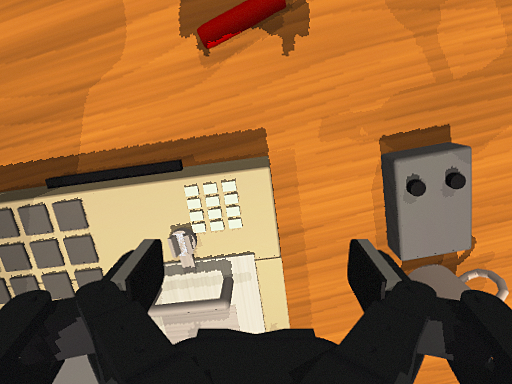

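Wrist view: the screw head is at (182,243) with its tongue pointing at the hatch, and the bar runs near (195,308). Next I go over to the key.

>>> move_arm(
  targets=[
    [-17,-46,0,0,0,0,1],
    [-17,-46,0,0,0,0,1],
    [-17,-46,0,0,0,0,1],
    [-17,-46,0,0,0,0,1],
    [-17,-46,0,0,0,0,1],
    [-17,-46,0,0,0,0,1],
    [-17,-46,0,0,0,0,1],
    [-17,-46,0,0,0,0,1],
    [-17,-46,0,0,0,0,1],
    [-17,-46,0,0,0,0,1],
  ],
)

```text
time_s: 2.15
tool_pos: [0.459, -0.2826, 0.4219]
tcp_rot: [0.0, 0.125, 0.992, -0.005]
force: [0.7, -0.7, -0.6]
grip_width: 0.993
```

>>> move_arm(
  targets=[
    [-17,-46,0,0,0,0,1],
    [-10,-26,0,0,0,0,1],
    [0,0,0,0,0,0.15,1],
    [0,0,0,0,0,0.15,1],
    [0,0,0,0,0,0.15,1],
    [0,0,0,0,0,0.15,1],
    [0,0,0,0,0,0.15,1],
    [0,0,0,0,0,0.15,1],
    [0,0,0,0,0,0.15,1],
    [0,0,0,0,0,0.15,1],
  ],
)

```text
time_s: 3.15
tool_pos: [0.4665, -0.3673, 0.4147]
tcp_rot: [-0.002, 0.666, 0.746, -0.005]
force: [0.2, 0.4, 0.5]
grip_width: 1.002
```

```bash
python3 - <<'E'
from h import *
go([.477,-.368,.27])
w=cap('wrist','w2.png')
print(proj(w,[.477,-.368,.124]))
E
```

```text
t 3.15 shift [ -1.9  10.2 -10.4] after-rot [ -1.9  10.3 -10.3] rot [-0.01   0.003  0.   ] grasp now [ 0.465  -0.368   0.2598] F [0.2 0.4 0.5] w 1.002 q6 -0.82
[270.82880264 186.65829105]
```

View pics/w2.png

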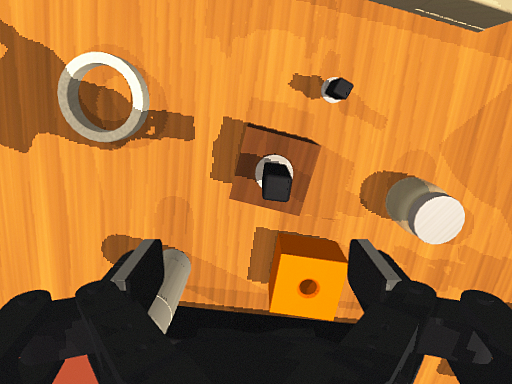

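```bash
python3 - <<'E'
from h import *
a=cv2.imread('pics/w2.png')[110:225,220:330]
b=cv2.resize(a,None,fx=7,fy=5.2*7/5.2,interpolation=cv2.INTER_CUBIC)
b=(255*(b/255.)**.4).astype('uint8'); b=cv2.resize(b,None,fx=5/7,fy=5/7); cv2.imwrite('pics/c2.png',b)
E
```

```text
(no output)
```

View pics/c2.png

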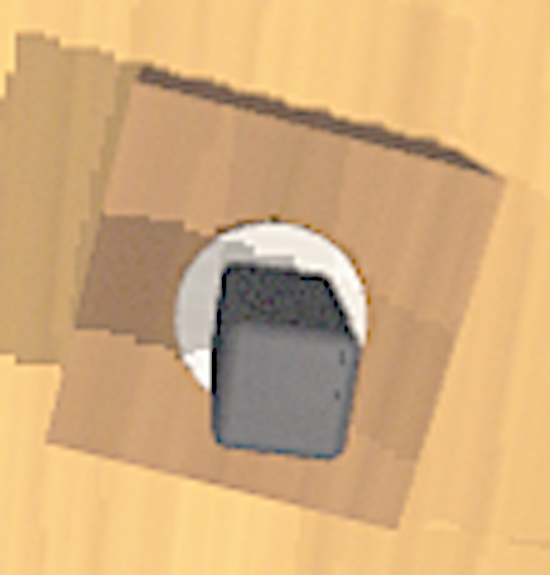

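```bash
python3 - <<'E'
from h import *
w=cal('w2.png')
f=lambda L,z:np.array([atz(w,x/5+220,y/5+110,z) for x,y in L])
K=f([(227,325),(358,343),(343,458),(213,443)],.124);S=f([(140,80),(500,178),(397,527),(47,440)],.06);C=f([(271,318)],.064)
for n,L in(('K',K),('S',S)):
    e=np.roll(L,-1,0)-L; print(n,L.mean(0),np.hypot(e[:,0],e[:,1]).round(4),np.arctan2(e[:,1],e[:,0])%(np.pi/2))
print(C)
go([.477,-.368,.094],None)
p,R,_=tool();y=R.as_matrix()[:,1];print('jaw yaw',np.arctan2(y[1],y[0]))
E
```

```text
K [ 0.4825612  -0.36907854  0.124     ] [0.0227 0.0208 0.0229 0.0212] [1.54686034 0.01814106 1.56675341 0.00655206]
S [ 0.48313975 -0.36879017  0.06      ] [0.0773 0.0793 0.0794 0.0798] [1.42401469 1.44848418 1.43107238 1.42113494]
[[ 0.48301197 -0.36922246  0.064     ]]
t 3.2 shift [ -1.4  12.  165.5] after-rot [ -1.9  10.3 165.6] rot [-0.01   0.003  0.   ] grasp now [ 0.465  -0.3679  0.2596] F [-0.3  0.1  0.1] w 1.002 q6 -0.81
jaw yaw 0.10786438630068697
```

```bash
python3 - <<'E'
from h import *
go([.4828,-.369,.096],0)
E
```

```text
t 3.2 shift [ -3.   17.7 163.4] after-rot [ -1.8  16.3 163.6] rot [-0.01   0.004  0.108] grasp now [ 0.465  -0.3679  0.2596] F [-0.3  0.1  0.1] w 1.002 q6 -0.81
```

>>> move_arm(
  targets=[
    [0,0,0,-0.01,0.004,0.108,1],
    [-2,16,20,0,0,0,1],
    [0,0,35,0,0,0,1],
    [0,0,35,0,0,0,1],
  ],
)

```text
time_s: 3.6
tool_pos: [0.4857, -0.3701, 0.3286]
tcp_rot: [0.006, 0.705, 0.709, 0.001]
force: [0.3, 0.2, -1.5]
grip_width: 0.998
```

```bash
python3 - <<'E'
from h import *
go([.4828,-.369,.096],0)
E
```

```text
t 3.6 shift [ 1.7 -3.6 77.5] after-rot [ 1.1 -2.9 77.6] rot [0.01  0.007 0.006] grasp now [ 0.4872 -0.3713  0.1736] F [ 0.3  0.2 -1.5] w 0.998 q6 -0.7
```

>>> move_arm(
  targets=[
    [1,-3,30,0.01,0.007,0.006,1],
    [0,0,30,0,0,0,1],
    [0,0,16,0,0,0,1],
    [0,0,0,0,0,0,1],
  ],
)

```text
time_s: 4.0
tool_pos: [0.4808, -0.3661, 0.2421]
tcp_rot: [-0.006, 0.703, 0.711, -0.001]
force: [-0.3, 1.3, -0.8]
grip_width: 1.0
```

```bash
python3 - <<'E'
from h import *
go([.4828,-.369,.096],0)
E
```

```text
t 4.0 shift [-2.9  1.9 -8.9] after-rot [-2.9  2.  -8.9] rot [-0.01  -0.008  0.012] grasp now [ 0.4793 -0.3648  0.0871] F [-0.3  1.3 -0.8] w 1.0 q6 -0.7
```

>>> move_arm(
  targets=[
    [-3,2,-8,-0.01,-0.008,0.012,1],
    [0,0,0,0,0,0,-1],
    [0,0,0,0,0,0,-1],
    [0,0,0,0,0,0,-1],
    [0,0,0,0,0,0,-1],
    [0,0,0,0,0,0,-1],
  ],
)

```text
time_s: 4.6
tool_pos: [0.4845, -0.3704, 0.2559]
tcp_rot: [0.004, 0.706, 0.708, -0.0]
force: [-2.4, -0.1, -2.1]
grip_width: 0.277
```

```bash
python3 - <<'E'
from h import *
go([.4828,-.369,.096],0)
E
```

```text
t 4.6 shift [ 1.5 -1.7  4.9] after-rot [ 1.4 -1.7  4.9] rot [0.005 0.005 0.003] grasp now [ 0.4853 -0.3712  0.1009] F [-2.4 -0.1 -2.1] w 0.277 q6 -0.7
```

>>> move_arm(
  targets=[
    [0,0,-15,0,0,0,-1],
    [0,0,-35,0,0,0,-1],
    [0,0,-40,0,0,0,-1],
    [0,0,-30,0,0,0,-1],
    [0,0,0,0,0,0,-1],
  ],
)

```text
time_s: 5.1
tool_pos: [0.4839, -0.3695, 0.382]
tcp_rot: [0.004, 0.706, 0.708, 0.001]
force: [0.5, 0.1, -1.4]
grip_width: 0.27
```

```bash
python3 - <<'E'
from h import *
go([.46,.111,.22],0)
a=cap('wrist','w3.png')['pixels'][:,:,::-1]; b=cap('side','s3.png')['pixels'][:,:,::-1]
s=cal('s3.png'); p,R,_=tool(); u=proj(s,p+R.apply([0,0,.155+.065])).astype(int); print(u)
g=lambda x:(255*(x/255.)**.5).astype('uint8')
cv2.imwrite('pics/c3.png',np.hstack([cv2.resize(g(a[100:340,156:356]),(500,600)),cv2.resize(g(b[u[1]-60:u[1]+60,u[0]-30:u[0]+30]),(300,600),interpolation=cv2.INTER_CUBIC)]))
E
```

```text
t 5.1 shift [480.6 -22.9   4.5] after-rot [480.5 -23.9   7. ] rot [0.007 0.005 0.002] grasp now [ 0.4849 -0.3703  0.227 ] F [ 0.5  0.1 -1.4] w 0.27 q6 -0.7
[319 247]
```

View pics/c3.png

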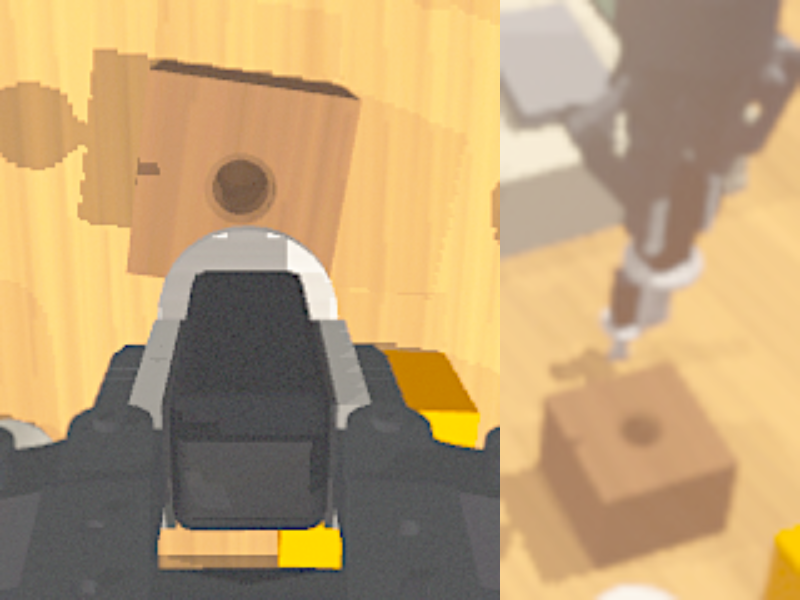

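>>> move_arm(
  targets=[
    [47,-2,0,0,0,0,-1],
    [47,-2,-2,0,0,0,-1],
    [47,-2,-2,0,0,0,-1],
    [47,-2,0,0,0,0,-1],
    [47,-2,0,0,0,0,-1],
    [47,-2,0,0,0,0,-1],
    [47,-2,0,0,0,0,-1],
    [47,-2,0,0,0,0,-1],
    [47,-2,0,0,0,0,-1],
    [47,-2,0,0,0,0,-1],
  ],
)

```text
time_s: 6.2
tool_pos: [0.4544, 0.1137, 0.3613]
tcp_rot: [-0.013, 0.711, 0.703, -0.008]
force: [1.0, 0.4, -1.1]
grip_width: 0.277
```

```bash
python3 - <<'E'
from h import *
print('hole',atz(cal('w3.png'),252.4,174.8,.06))
go([.46,.111,.22],0)
a=cap('wrist','w4.png')['pixels'][:,:,::-1]; b=cap('side','s4.png')['pixels'][:,:,::-1]
s=cal('s4.png'); p,R,_=tool(); u=proj(s,p+R.apply([0,0,.155+.065])).astype(int); print(u,proj(cal('w4.png'),[.46,.111,.0865]))
g=lambda x:(255*(x/255.)**.6).astype('uint8')
cv2.imwrite('pics/c4.png',np.hstack([cv2.resize(g(a[100:300,176:336]),(480,600),interpolation=cv2.INTER_CUBIC),cv2.resize(g(b[u[1]-30:u[1]+30,u[0]-16:u[0]+16]),(320,600),interpolation=cv2.INTER_CUBIC)]))
E
```

```text
hole [ 0.48312973 -0.36858579  0.06      ]
t 6.2 shift [ -2.6   5.2 -13.9] after-rot [ -2.7   5.6 -13.7] rot [-0.029 -0.007 -0.011] grasp now [0.4499 0.1148 0.2064] F [ 1.   0.4 -1.1] w 0.277 q6 0.19
[230 165] [272.2038226  195.92213766]
```

View pics/c4.png

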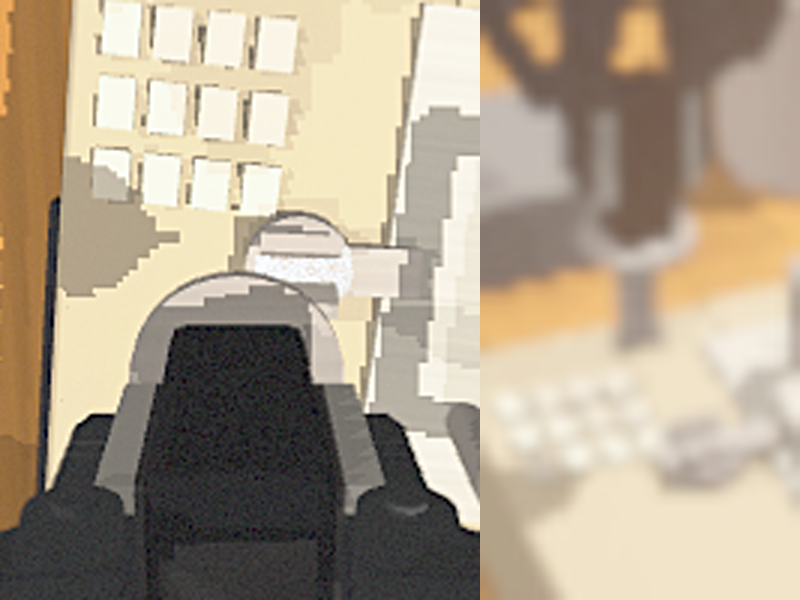

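```bash
python3 - <<'E'
from h import *
w=cal('w4.png')
a=cv2.imread('pics/w4.png')[165:205,250:320]
b=cv2.resize(a,None,fx=11,fy=11,interpolation=cv2.INTER_CUBIC); 
cv2.imwrite('pics/c5.png',b)
print(atz(w,276,188,.0865))
for X in ([.46,.111,.0865],[.48,.111,.0865],[.46,.131,.0865]): print(((proj(w,X)-[250,165])*11).round(0))
E
```

```text
[0.46304904 0.11767408 0.0865    ]
[244. 340.]
[514. 340.]
[245.  76.]
```

View pics/c5.png

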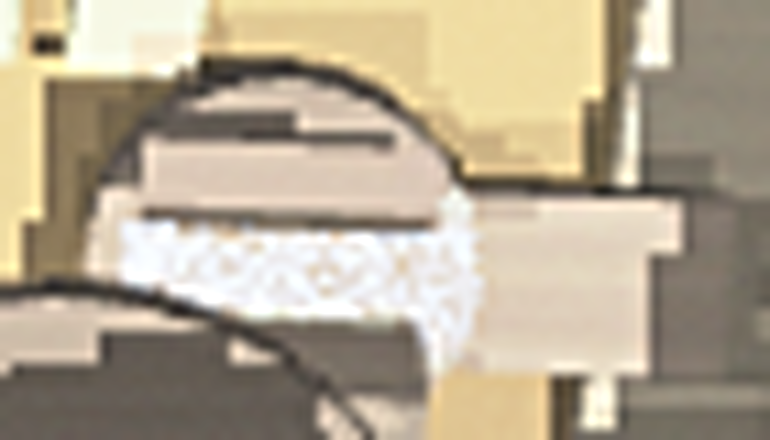

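```bash
python3 - <<'E'
from h import *
print(atz(cal('w4.png'),276.1,193.1,.0865))
go([.465,.1115,.19],-.045)
E
```

```text
[0.46315924 0.11338334 0.0865    ]
t 6.3 shift [-5.3 11.4 15.7] after-rot [-4.7 11.1 16.1] rot [-0.03  -0.009  0.041] grasp now [0.4494 0.1181 0.2062] F [-0.2 -0.8 -1.4] w 0.274 q6 0.19
```

>>> move_arm(
  targets=[
    [-5,11,5,-0.03,-0.009,0.041,-1],
    [0,0,8,0,0,0,-1],
    [0,0,0,0,0,0,-1],
  ],
)

```text
time_s: 6.6
tool_pos: [0.4623, 0.113, 0.3419]
tcp_rot: [-0.002, 0.721, 0.693, -0.004]
force: [-0.0, -0.2, -1.8]
grip_width: 0.276
```

```bash
python3 - <<'E'
from h import *
go([.465,.1115,.168],-.045)
E
```

```text
t 6.6 shift [-1.3  3.  18.9] after-rot [-1.4  2.8 18.9] rot [-0.01   0.003  0.006] grasp now [0.4607 0.1126 0.1869] F [-0.  -0.2 -1.8] w 0.276 q6 0.23
```

>>> move_arm(
  targets=[
    [-1,3,6,-0.008,0,0,-1],
    [0,0,6,0,0,0,-1],
    [0,0,3,0,0,0,-1],
    [0,0,0,0,0,0,-1],
  ],
)

```text
time_s: 7.0
tool_pos: [0.4642, 0.1094, 0.3234]
tcp_rot: [-0.001, 0.722, 0.692, -0.004]
force: [-0.1, 0.2, -1.6]
grip_width: 0.276
```

```bash
python3 - <<'E'
from h import *
for i in range(2): go([.465,.1115,.166],-.045); optics.camera('side')
E
```

```text
t 7.0 shift [2.1 0.7 2.4] after-rot [2.1 0.7 2.4] rot [-0.007  0.004  0.003] grasp now [0.4631 0.1089 0.1684] F [-0.1  0.2 -1.6] w 0.276 q6 0.22
t 7.05 shift [2.  0.7 2.6] after-rot [2.  0.6 2.7] rot [-0.006  0.004  0.003] grasp now [0.4632 0.1089 0.1687] F [-0.3  0.2 -0.6] w 0.274 q6 0.22
```

>>> move_arm(
  targets=[
    [2,1,2,0,0,0,-1],
    [0,0,2,0,0,0,-1],
    [0,0,1,0,0,0,-1],
  ],
)

```text
time_s: 7.4
tool_pos: [0.4662, 0.1118, 0.32]
tcp_rot: [-0.0, 0.722, 0.692, -0.002]
force: [-0.3, -0.3, -1.2]
grip_width: 0.27
```

```bash
python3 - <<'E'
from h import *
go([.465,.1115,.166],-.045); a=cap('side','s5.png')['pixels'][:,:,::-1]; b=cap('wrist','w5.png')['pixels'][:,:,::-1]
g=lambda x:(255*(x/255.)**.6).astype('uint8'); u=proj(cal('s5.png'),[.463,.1135,.1]).astype(int)
cv2.imwrite('pics/c6.png',np.hstack([cv2.resize(g(b[100:300,176:336]),(400,500),interpolation=cv2.INTER_CUBIC),cv2.resize(g(a[u[1]-31:u[1]+31,u[0]-25:u[0]+25]),(400,500),interpolation=cv2.INTER_CUBIC)]))
E
```

```text
t 7.4 shift [-0.3 -1.1 -1. ] after-rot [-0.3 -1.1 -1. ] rot [-0.003  0.003  0.003] grasp now [0.4656 0.1114 0.165 ] F [-0.3 -0.3 -1.2] w 0.27 q6 0.23
```

View pics/c6.png

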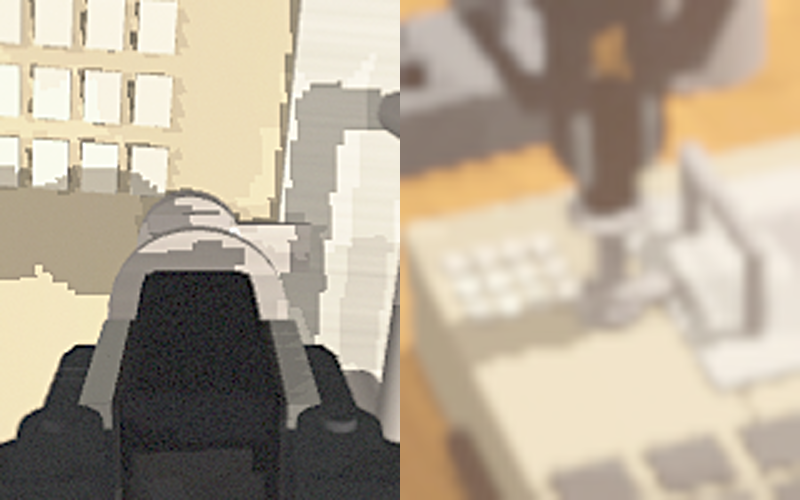

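The key's blade is down in the slot: in the side crop the shaft ends in the head at about (615,300), with the collar well clear of it. Now turn it.

>>> move_arm(
  targets=[
    [0,0,0,0,0,-0.1,-1],
    [0,0,0,0,0,-0.1,-1],
    [0,0,0,0,0,-0.1,-1],
    [0,0,0,0,0,-0.1,-1],
    [0,0,0,0,0,-0.1,-1],
  ],
)

```text
time_s: 8.0
tool_pos: [0.4662, 0.1126, 0.3203]
tcp_rot: [-0.001, 0.52, 0.854, -0.001]
force: [-0.5, 0.6, -2.4]
grip_width: 0.275
```

```bash
python3 - <<'E'
from h import *
go([.465,.1115,.165],-.045);print(monitor.get_state()['wrist_torque'])
E
```

```text
t 8.0 shift [-0.5 -1.6  0.3] after-rot [-1.2 -1.2  0.3] rot [-0.003  0.     0.522] grasp now [0.4658 0.1125 0.1653] F [-0.5  0.6 -2.4] w 0.275 q6 -0.29
[ 0.12871802 -0.05786559 -0.06182788]
```

>>> move_arm(
  targets=[
    [0,-1,0,0,0,-0.1,-1],
    [0,0,0,0,0,-0.1,-1],
    [0,0,0,0,0,-0.1,-1],
    [0,0,0,0,0,-0.1,-1],
    [0,0,0,0,0,-0.1,-1],
    [0,0,0,0,0,-0.1,-1],
    [0,0,0,0,0,-0.1,-1],
    [0,0,0,0,0,-0.1,-1],
  ],
)

```text
time_s: 8.8
tool_pos: [0.4657, 0.1139, 0.3208]
tcp_rot: [-0.0, 0.13, 0.991, 0.002]
force: [-0.1, 0.4, -1.0]
grip_width: 0.274
```

```bash
python3 - <<'E'
from h import *
go([.465,.1115,.165],-.045);print(monitor.get_state()['wrist_torque'])
E
```

```text
t 8.8 shift [ 0.1 -2.6  0.8] after-rot [-2.5 -0.6  0.8] rot [ 0.003 -0.004  1.355] grasp now [0.4658 0.1147 0.1658] F [-0.1  0.4 -1. ] w 0.274 q6 -1.13
[ 0.17838298 -0.0072563  -0.04774076]
```

>>> move_arm(
  targets=[
    [0,-1,0,0,0,-0.1,-1],
    [0,-1,0,0,0,-0.1,-1],
    [0,0,0,0,0,-0.1,-1],
  ],
)

```text
time_s: 9.1
tool_pos: [0.4652, 0.1134, 0.3212]
tcp_rot: [0.0, -0.025, 1.0, 0.005]
force: [-0.3, 0.0, -1.5]
grip_width: 0.272
```

```bash
python3 - <<'E'
from h import *
go([.465,.1115,.165],-.045);print(monitor.get_state()['wrist_torque'])
E
```

```text
t 9.1 shift [ 0.3 -1.9  1.2] after-rot [2.  0.1 1.2] rot [ 0.007  0.008 -1.475] grasp now [0.4653 0.1149 0.1662] F [-0.3  0.  -1.5] w 0.272 q6 -1.44
[-0.061103    0.10707892 -0.01184341]
```

>>> move_arm(
  targets=[
    [0,-1,1,0,0,-0.1,-1],
    [0,0,0,0,0,-0.06,-1],
  ],
)

```text
time_s: 9.3
tool_pos: [0.4651, 0.1133, 0.3211]
tcp_rot: [0.001, -0.109, 0.994, 0.006]
force: [-0.5, 0.1, -1.5]
grip_width: 0.273
```

```bash
python3 - <<'E'
from h import *
go([.465,.1115,.165],-.045);print(monitor.get_state()['wrist_torque'])
a=cap('side','s6.png')['pixels'][:,:,::-1]; b=cap('wrist','w6.png')['pixels'][:,:,::-1]
g=lambda x:(255*(x/255.)**.6).astype('uint8'); u=proj(cal('s6.png'),[.463,.1135,.1]).astype(int)
cv2.imwrite('pics/c7.png',np.hstack([cv2.resize(g(b[100:300,176:336]),(400,500),interpolation=cv2.INTER_CUBIC),cv2.resize(g(a[u[1]-31:u[1]+31,u[0]-25:u[0]+25]),(400,500),interpolation=cv2.INTER_CUBIC)]))
E
```

```text
t 9.3 shift [ 0.5 -1.7  1.1] after-rot [1.8 0.  1.1] rot [ 0.008  0.01  -1.308] grasp now [0.4651 0.1151 0.1661] F [-0.5  0.1 -1.5] w 0.273 q6 -1.61
[-0.07455094  0.20847472 -0.05917769]
```

View pics/c7.png

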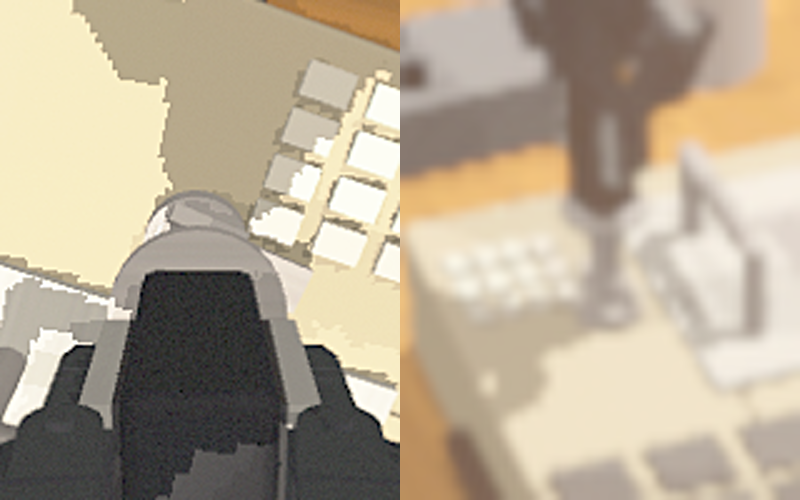

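>>> move_arm(
  targets=[
    [0,-1,0,0,0,-0.1,-1],
    [0,0,0,0,0,-0.03,-1],
  ],
)

```text
time_s: 9.6
tool_pos: [0.465, 0.1129, 0.3212]
tcp_rot: [0.001, -0.172, 0.985, 0.007]
force: [-0.8, -0.1, -1.2]
grip_width: 0.275
```

```bash
python3 - <<'E'
from h import *
go([.465,.1115,.165],-.045);print(monitor.get_state()['wrist_torque'])
E
```

```text
t 9.6 shift [ 0.5 -1.4  1.1] after-rot [ 1.4 -0.1  1.2] rot [ 0.009  0.011 -1.181] grasp now [0.4649 0.1151 0.1662] F [-0.8 -0.1 -1.2] w 0.275 q6 -1.74
[-0.04796991  0.11020758 -0.03933444]
```

>>> move_arm(
  targets=[
    [0,-1,1,0,0,-0.08,-1],
    [0,0,0,0,0,-0.08,-1],
  ],
)

```text
time_s: 9.8
tool_pos: [0.465, 0.1126, 0.3212]
tcp_rot: [0.001, -0.25, 0.968, 0.008]
force: [-1.1, -0.2, 0.6]
grip_width: 0.275
```

```bash
python3 - <<'E'
from h import *
go([.465,.1115,.165],-.045);print(monitor.get_state()['wrist_torque'])
b=cap('wrist','w7.png')['pixels']
w=cal('w7.png')
# rectified ground patch at z=0.0865 around screw, world x right, y up, 2mm cells
P=[''.join('%3d'%(b[tuple(np.clip(np.round(proj(w,[.463+i*.003,.1135+j*.003,.083])[::-1]).astype(int),0,[383,511]))].mean()/10) for i in range(-10,11)) for j in range(18,-5,-1)]
print('\n'.join(P))
E
```

```text
t 9.8 shift [ 0.6 -1.   1.2] after-rot [ 1.1 -0.   1.2] rot [ 0.011  0.013 -1.021] grasp now [0.4647 0.115  0.1662] F [-1.1 -0.2  0.6] w 0.275 q6 -1.9
[-0.2528847   0.3888548  -0.38066571]
 19 25 24 24 22  9 24 24 24 20 19 19 19 15  2  2  2  7  7  2  3
 20 21 12 20 17  9 24 18 24 17 19 19 21  2  3  2  3  9  7 11 10
 21 20 21 21 19 19 20 20 20 19 19 19 21  2  2  5  9  9  9 10  3
  9 24 24 24 19 19 21 24 19 19 19 20 20  2  1  9  9  9  9  1  1
  8 24 24 24  6 24 24 24 24 20 19 19 19  0  9  9  9 10  2  1  2
  8 24 24 24  7 24 24 24 18 16 19 19 21  9  9  9 10  2  2  1  2
 22 24 24 25  7 24 24 24 17 19 19 20  9  9  9  3  2  1  1  1  2
 11  7 12 15 12 25 24 24 17 20 20 19  9  9  4  2  2  1  1  1  1
 21 21 21 19 20 20 21  7  7 20 13 10  9  2  1  1  1  1  1  2  1
 25 25 25 22 20 19 20 10  9 10 10 10 10  1  1  2  1  1  1  1  1
 25 24 24 17  5 24 24 14  8 10 10 10  1  1  1  1  1  1  1  1  2
 18 17 18 17 14 24 24 15 12 10 10  1  1  1  1  1  1  1  1  1  1
 16 16 16  6 12 24 24 11 12 12  1  1  1  1  1  1  1  1  1  1  1
 12 16 16  9 13 12 24 10 12 13  1  1  1  1  1  1  1  1  2  1  1
 12 12 12 12 12  8  6 12 12 12  0  1  1  1  1  1  1  1  1  2  1
 12 12 12 12 12 10 10 12 12 12 14  1  1  1  1  1  1  1  1  2  2
 12 12 12 12 10 11 10 11 11 12 12  3  2  1  1  1  1  1  2  0  1
 12 12 12 12 10 12 10  8 12 12 12 14  1  1  1  1  2  1  1  1  1
 12 12 12 12 10 12 10 11 12 12 12 12  3  1  1  1  1  1  1  1  1
 12 12 12 12 12 12 12 14 11 12 12 12 12  1  1  1  1  1  0  1  0
 12 12 12 12 12 10 13 13 10 12 11 12 12  3  1  1  1  2 23  8 10
 12 12 12 12 12  8 10  8 25 25 12 12 12 12  9  9  9  9  7 18  9
 12 12 12 12 21 11  8 23 19 19 25 12 12 12 12 11 10 21 21 21  8
```

>>> move_arm(
  targets=[
    [0,0,0,0,0,0.12,-1],
    [0,0,-10,0,0,0.05,-1],
    [0,0,-20,0,0,0,-1],
    [0,0,-25,0,0,0,-1],
    [0,0,-10,0,0,0.14,-1],
    [0,0,0,0,0,0.14,-1],
    [0,0,0,0,0,0.14,-1],
    [0,0,0,0,0,0.14,-1],
    [0,0,0,0,0,0.14,-1],
    [0,0,0,0,0,0.14,-1],
  ],
)

```text
time_s: 10.85
tool_pos: [0.4662, 0.1109, 0.389]
tcp_rot: [0.0, 0.281, 0.96, 0.007]
force: [-0.0, -0.0, -1.4]
grip_width: 0.27
```

>>> move_arm(
  targets=[
    [0,0,0,0,0,0.14,-1],
    [0,0,0,0,0,0.14,-1],
    [0,0,0,0,0,0.14,-1],
    [0,0,0,0,0,0.14,-1],
    [0,0,0,0,0,0.14,-1],
    [0,0,0,0,0,0.14,-1],
    [0,0,0,0,0,0.14,-1],
    [0,0,0,0,0,0.1,-1],
  ],
)

```text
time_s: 11.65
tool_pos: [0.4668, 0.1103, 0.388]
tcp_rot: [-0.001, 0.758, 0.652, 0.006]
force: [-0.1, 0.3, -0.5]
grip_width: 0.277
```

```bash
python3 - <<'E'
from h import *
go([.485,-.3705,.227],0)
b=cap('wrist','w8.png')['pixels']
w=cal('w8.png')
P=[''.join('%3d'%(b[tuple(np.clip(np.round(proj(w,[.463+i*.003,.1135+j*.003,.083])[::-1]).astype(int),0,[383,511]))].mean()/10) for i in range(-8,14)) for j in range(15,-3,-1)]
print('\n'.join(P))
E
```

```text
t 11.65 shift [-472.8   89.6    1.4] after-rot [-480.8   18.2    6. ] rot [ 0.007 -0.01  -0.149] grasp now [0.468  0.1118 0.233 ] F [-0.1  0.3 -0.5] w 0.277 q6 0.32
 24 24 24 19 25 24 24 24 16 19 19 19 19 20 20 20 20 21 24 24 16 12
 24 24 24 19 24 24 24 16 19 19 19 19 19 20 20 20 20 21 24 13 13 13
 24 24 25 19 25 24 24 20 16 19 19 19 19 20 20 20 21 11 12 13 13 14
 20 20 20 20 20 20 15  7  6 19 20 19 20 20 20 20 20 11 24 14 13 14
 19 19 20 20 20 21 11 22 20 21 20 21 19 21 20 20 21 10 12 13 13 14
 24 24 23 10 24 21 12 22 20 20 20 21 18 19 18 20 21 11 13 13 13 13
 24 24 14 11 24 24 24 21 20 20 20 21 18 18 20 20  9 11 13 13 13 13
 24 24 18 19 24 24 13 21 20 20 20 18 18 18 21 20 21 25 13 13 13 13
 24 24 18 15 24 23 11 21 20 20 20 18 19 18 20 20 20 23 13 13 13 13
 20 23 21 25 24 24  9 21 20 20 20 16 19 19 20 20 21 24 13 13 13 13
 20 20 20 11  9  8 25 23 20 20 20 10 17 19 20 20 22 12 13 13 13 14
 20 20 21 12  9 15 15 14 21 20  6 10 14 18 20 21 11 24 13 13 13 14
 11 20 11 11 11 18 14 18 18 20  9 22 21 19 18 21 11 12 13 13 13 14
 20 20 11 11 16 18 14 15 18 23  9 21 19 17 18 19  9 24 13 13 13 14
 20 20 11 12 15 18 14 18 18 14  9 20 19 18 18 18  8 13 13 13 13 13
 20 20 10 11 19 18 14 21 21 13  9 21 18 18 18 20 18 13 13 13 13 23
 20 20 11 11 19 18 14 18 20 10 16 20 18 18 18 19 13 13 13 13 13 23
 20 20 20 21 18 18 14 25 23  8 13 20 19 18 18  7 24 12 12 13 13 24
```

>>> move_arm(
  targets=[
    [0,0,0,0,0,-0.147,-1],
    [-48,2,0,0,0,0,-1],
    [-48,2,0,0,0,0,-1],
    [-48,2,0,0,0,0,-1],
    [-48,2,0,0,0,0,-1],
    [-48,2,0,0,0,0,-1],
    [-48,2,0,0,0,0,-1],
    [-48,2,0,0,0,0,-1],
    [-48,2,0,0,0,0,-1],
    [-48,2,0,0,0,0,-1],
  ],
)

```text
time_s: 12.7
tool_pos: [0.4882, -0.3311, 0.3845]
tcp_rot: [0.003, 0.702, 0.712, 0.009]
force: [0.6, 1.3, -1.5]
grip_width: 0.273
```

```bash
python3 - <<'E'
from h import *
go([.485,-.3705,.227],0)
E
```

```text
t 12.7 shift [-39.3  -3.8   2.1] after-rot [-39.4  -3.2   2.5] rot [ 0.016 -0.008  0.013] grasp now [ 0.4907 -0.3298  0.2295] F [ 0.6  1.3 -1.5] w 0.273 q6 -0.66
```

>>> move_arm(
  targets=[
    [-38,-3,2,0.016,-0.008,0.013,-1],
    [0,0,0,0,0,0,-1],
    [0,0,0,0,0,0,-1],
  ],
)

```text
time_s: 13.0
tool_pos: [0.4848, -0.3778, 0.3811]
tcp_rot: [0.001, 0.71, 0.704, -0.001]
force: [-0.4, 0.1, -1.0]
grip_width: 0.275
```

```bash
python3 - <<'E'
from h import *
go([.485,-.3705,.227],0)
b=cap('wrist','w9.png')['pixels'][:,:,::-1]; a=cv2.imread('pics/w3.png'); 
for r in(180,200,215):
    print(r,a[r,205:305:3].mean(1).astype(int).tolist()); print(r,b[r,205:305:3].mean(1).astype(int).tolist())
for x in (235,255,275): print(x,a[180:215,x].mean(1).astype(int).tolist()); print(x,b[180:215,x].mean(1).astype(int).tolist())
go([.485,-.3705,.227],0)
cv2.imwrite('pics/c8.png',np.hstack([cv2.resize(x[120:280,186:326],(400,457)) for x in(a,b)]))
E
```

```text
t 13.0 shift [ 7.3  0.2 -0.9] after-rot [ 7.3  0.2 -0.9] rot [-0.     0.003 -0.008] grasp now [ 0.4848 -0.3783  0.2261] F [-0.4  0.1 -1. ] w 0.275 q6 -0.69
180 [108, 98, 112, 105, 102, 100, 100, 103, 110, 108, 106, 98, 95, 49, 39, 40, 40, 36, 47, 79, 83, 103, 106, 104, 116, 108, 104, 108, 107, 104, 150, 152, 153, 151]
180 [107, 101, 110, 106, 103, 98, 101, 103, 109, 110, 108, 108, 107, 107, 85, 81, 82, 76, 77, 110, 106, 105, 102, 108, 114, 112, 104, 110, 111, 101, 148, 153, 149, 155]
200 [169, 104, 107, 102, 100, 99, 101, 112, 113, 126, 128, 127, 126, 126, 125, 124, 126, 125, 127, 125, 124, 126, 247, 233, 242, 106, 116, 108, 112, 145, 150, 151, 155, 148]
200 [170, 101, 105, 104, 97, 99, 106, 114, 113, 125, 125, 125, 125, 123, 125, 125, 127, 126, 125, 125, 126, 126, 248, 234, 242, 109, 112, 113, 108, 151, 147, 152, 151, 154]
215 [167, 164, 161, 170, 168, 170, 123, 125, 125, 43, 20, 21, 22, 22, 19, 16, 18, 21, 20, 21, 20, 17, 23, 17, 80, 215, 214, 214, 183, 150, 158, 163, 165, 147]
215 [169, 170, 164, 167, 169, 170, 124, 123, 124, 46, 19, 15, 17, 21, 21, 19, 20, 21, 13, 20, 19, 21, 21,
[... 530 characters left out ...]
144, 43, 12, 18, 22, 19, 25, 18]
255 [80, 76, 103, 104, 103, 102, 103, 101, 103, 102, 102, 93, 113, 121, 121, 126, 126, 124, 122, 124, 124, 125, 124, 125, 128, 129, 134, 148, 40, 12, 19, 18, 18, 20, 19]
275 [110, 112, 109, 111, 110, 111, 114, 111, 115, 116, 116, 115, 115, 116, 115, 116, 84, 85, 238, 239, 234, 232, 228, 231, 232, 234, 236, 242, 250, 117, 30, 32, 1, 8, 14]
275 [108, 108, 110, 108, 111, 112, 113, 113, 114, 110, 112, 117, 118, 116, 117, 117, 89, 82, 242, 240, 236, 232, 231, 233, 233, 234, 237, 242, 250, 130, 39, 31, 5, 9, 8]
t 13.05 shift [ 7.   0.2 -1. ] after-rot [ 7.   0.2 -1. ] rot [-0.     0.004 -0.007] grasp now [ 0.4847 -0.3781  0.226 ] F [-0.4 -0.7 -0.9] w 0.274 q6 -0.69
```

View pics/c8.png

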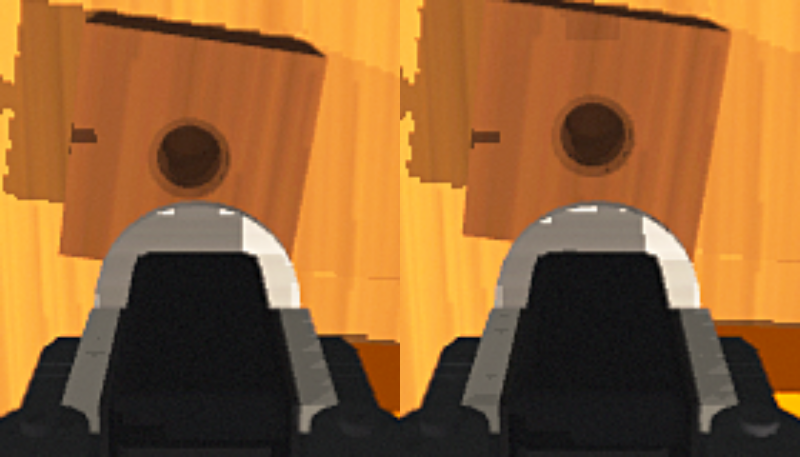

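The key hasn't shifted in the grip: the collar sits in the same place in both pictures (before left, now right). I re-centre by +7 mm and lower it.

>>> move_arm(
  targets=[
    [7,0,30,0,0.003,-0.005,-1],
    [0,0,12,0,0,0,-1],
    [0,0,0,0,0,0,-1],
  ],
)

```text
time_s: 13.35
tool_pos: [0.4856, -0.3679, 0.3393]
tcp_rot: [0.001, 0.707, 0.708, 0.0]
force: [-0.1, 0.0, -1.1]
grip_width: 0.273
```

```bash
python3 - <<'E'
from h import *
go([.485,-.3705,.101],0)
E
```

```text
t 13.35 shift [-2.4 -0.8 83.3] after-rot [-2.6 -0.6 83.3] rot [0.002 0.002 0.001] grasp now [ 0.4859 -0.3682  0.1843] F [-0.1  0.  -1.1] w 0.273 q6 -0.69
```

>>> move_arm(
  targets=[
    [-2,-1,14,0,0,0,-1],
    [0,0,10,0,0,0,-1],
    [0,0,0,0,0,0,-1],
  ],
)

```text
time_s: 13.65
tool_pos: [0.4855, -0.3688, 0.3153]
tcp_rot: [0.002, 0.706, 0.708, 0.0]
force: [-1.0, 1.1, -2.4]
grip_width: 0.275
```

```bash
python3 - <<'E'
from h import *
go([.485,-.3705,.101],0)
E
```

```text
t 13.65 shift [-1.5 -0.7 59.3] after-rot [-1.7 -0.5 59.3] rot [0.003 0.003 0.004] grasp now [ 0.486  -0.3693  0.1603] F [-1.   1.1 -2.4] w 0.275 q6 -0.69
```

>>> move_arm(
  targets=[
    [-1.5,-1,10,0,0,0,-1],
    [0,0,12,0,0,0,-1],
    [0,0,0,0,0,0,-1],
  ],
)

```text
time_s: 13.95
tool_pos: [0.485, -0.3721, 0.2971]
tcp_rot: [0.004, 0.705, 0.709, -0.001]
force: [-3.5, 0.4, -3.9]
grip_width: 0.273
```

```bash
python3 - <<'E'
from h import *
go([.485,-.3705,.101],0)
E
```

```text
t 13.95 shift [ 1.9 -0.1 41.1] after-rot [ 1.6  0.  41.1] rot [0.005 0.008 0.005] grasp now [ 0.4857 -0.3733  0.1421] F [-3.5  0.4 -3.9] w 0.273 q6 -0.7
```

>>> move_arm(
  targets=[
    [2,-0.5,10,0.005,0.005,0,-1],
    [0,0,12,0,0,0,-1],
    [0,0,0,0,0,0,-1],
  ],
)

```text
time_s: 14.25
tool_pos: [0.4842, -0.3703, 0.2725]
tcp_rot: [0.001, 0.706, 0.708, -0.001]
force: [0.3, -0.6, -1.5]
grip_width: 0.275
```

```bash
python3 - <<'E'
from h import *
go([.485,-.3705,.101],0)
E
```

```text
t 14.25 shift [-0.2  0.8 16.5] after-rot [-0.2  0.8 16.5] rot [0.    0.002 0.004] grasp now [ 0.4842 -0.3706  0.1175] F [ 0.3 -0.6 -1.5] w 0.275 q6 -0.7
```

>>> move_arm(
  targets=[
    [0,0,9,0,0,0,-1],
    [0,0,6,0,0,0,-1],
    [0,0,1,0,0,0,-1],
    [0,0,0,0,0,0,-1],
  ],
)

```text
time_s: 14.65
tool_pos: [0.4848, -0.3705, 0.2558]
tcp_rot: [0.001, 0.706, 0.709, -0.001]
force: [1.4, -0.3, -0.9]
grip_width: 0.274
```

```bash
python3 - <<'E'
from h import *
go([.485,-.3705,.101],0)
E
```

```text
t 14.65 shift [ 0.   0.2 -0.2] after-rot [ 0.   0.2 -0.2] rot [0.    0.002 0.004] grasp now [ 0.4848 -0.3709  0.1008] F [ 1.4 -0.3 -0.9] w 0.274 q6 -0.7
```

>>> move_arm(
  targets=[
    [0,0,0,0,0,0,1],
    [0,0,0,0,0,0,1],
    [0,0,0,0,0,0,1],
    [0,0,0,0,0,0,1],
    [0,0,-30,0,0,0,1],
    [0,0,-45,0,0,0,1],
    [0,0,-45,0,0,0,1],
    [0,0,-15,0,0,0,1],
  ],
)

```text
time_s: 15.45
tool_pos: [0.4841, -0.3693, 0.3892]
tcp_rot: [-0.003, 0.706, 0.709, -0.001]
force: [0.5, -1.8, 0.1]
grip_width: 0.999
```

```bash
python3 - <<'E'
from h import *
b=cap('wrist','w10.png')['pixels'][:,:,::-1];w=cal('w10.png')
# key handle/collar check: dark handle-top blob vs predicted
g=b.mean(2); u=proj(w,[.483,-.369,.124]); print(u,w['fx'])
m=(g<45).astype('uint8'); n,l,st,ce=cv2.connectedComponentsWithStats(m)
for k in range(1,n):
    if st[k,4]>80: print(st[k],ce[k].round(0))
for X in ([.483-.012,-.369-.012,.124],[.483+.012,-.369+.012,.124],[.483-.012,-.369-.012,.064],[.483+.012,-.369+.012,.064]):print(proj(w,X).round(0))
# bar: from all camera images before: grasp target from geometry
go([.47,.11,.25],-.115)
E
```

```text
[256.10683311 194.61921277] 311.3761060820287
[303  66  27  24 228] [313.  79.]
[222 127  80  15 314] [261. 133.]
[243 166  30  42 720] [256. 183.]
[    0   239   512   145 40599] [253. 335.]
[241. 209.]
[272. 180.]
[244. 189.]
[269. 165.]
t 15.5 shift [479.6 -12.4 -13.3] after-rot [474.7 -69.2 -14.7] rot [-0.005 -0.002  0.119] grasp now [ 0.4835 -0.3691  0.2353] F [ 0.9 -0.9  2.3] w 1.0 q6 -0.7
```

>>> move_arm(
  targets=[
    [46,1,0,-0.005,0,0,1],
    [46,1,0,0,0,0,1],
    [46,1,0,0,0,0,1],
    [46,1,0,0,0,0,1],
    [46,1,0,0,0,0,1],
    [46,1,0,0,0,0,1],
    [46,1,0,0,0,0,1],
    [46,1,0,0,0,0,1],
    [46,1,0,0,0,0,1],
    [46,1,0,0,0,0,1],
  ],
)

```text
time_s: 16.5
tool_pos: [0.4902, 0.1012, 0.3774]
tcp_rot: [-0.004, 0.71, 0.704, -0.003]
force: [0.0, -0.7, 0.1]
grip_width: 1.003
```

```bash
python3 - <<'E'
from h import *
go([.515,.106,.21],-.115)
w=cal('w1.png')
for u,v in((157,310),(228,303),(193,307)): print(atz(w,u,v,.116))
E
```

```text
t 16.5 shift [ 5.  24.9 12.2] after-rot [ 7.7 24.1 12.4] rot [-0.01  -0.001  0.107] grasp now [0.4887 0.1015 0.2224] F [ 0.  -0.7  0.1] w 1.003 q6 0.16
[0.51372046 0.08014088 0.116     ]
[0.52245336 0.15364896 0.116     ]
[0.51873059 0.11757554 0.116     ]
```

>>> move_arm(
  targets=[
    [0,0,0,-0.01,0,0.107,1],
    [7,26,10,0,0,0,1],
    [0,0,0,0,0,0,1],
    [0,0,0,0,0,0,1],
  ],
)

```text
time_s: 16.9
tool_pos: [0.5144, 0.113, 0.3601]
tcp_rot: [-0.004, 0.744, 0.668, -0.003]
force: [0.5, 0.1, 0.1]
grip_width: 1.002
```

```bash
python3 - <<'E'
from h import *
go([.517,.108,.21],-.115)
b=cap('wrist','w11.png')['pixels'].mean(2);w=cal('w11.png')
# rectified at bar height z=.122 ; rows along bar (v), cols across (u) 2mm, sampler yaw frame about (.517,.108)
c,s=np.cos(-.115),np.sin(-.115)
for v in range(60,-61,-10):
    L=[]
    for uu in range(-36,37,3):
        X=[.517+(c*uu-s*v)/1e3,.108+(s*uu+c*v)/1e3,.119]; q=np.round(proj(w,X)).astype(int); L.append('%3d'%(b[q[1],q[0]]/10) if 0<=q[0]<512 and 0<=q[1]<384 else '  .')
    print('%4d'%v,''.join(L))
E
```

```text
t 16.9 shift [-4.7  3.1 -4.9] after-rot [-4.7  3.2 -4.9] rot [-0.009 -0.001  0.007] grasp now [0.513  0.1133 0.2051] F [0.5 0.1 0.1] w 1.002 q6 0.27
  60  16 16 16 16 18 18 18 18 18 18 16 16 16 18 18 19 18 18 19 19 19 19 19 18 18
  50  16 16 16 16 19 10 10 10 10 10  8  5  5  5 16 19 19 19 19 18 19 16 16 14 14
  40  16 16 16 16 20 10 10 10 19 18 13 12 15 14 13 16 16 16 17 17 17 14 14 14 14
  30   7  8 17 17  9 10 10 10 19 18 14 12 15 14 12 18 19 18 18 19 19 13 14 14 14
  20   4  7  6  9  9 10 10 10 19 18 10  8 17  7 14 18 18 18 18 18 19 13 14 14 14
  10   7 15 14  5 10 10 10 10 19 19 10  8  9  6 17 19 19 19 19 19 19 13 14 14 14
   0  13 16 16  7 19 10 10 10 18 18 10  8  9  7 12 18 18 18 18 18 18 13 14 14 14
 -10  16 15 15  7  9 10  9  9 18 17 16 12 15 14 12 18 18 18 18 18 18 13 14 14 14
 -20  15 16 15 16 10 10 10 10 10 10 10 12 16 14 12 16 19 16 18 18 18 14 14 14 14
 -30  15 15 15 16 18 18 18 18 18 18 19 12 15 15 15 19 16 16 16 16 16 16 16 16 16
 -40  15 15 16 16 18 18 18 18 18 18 18 12 15 15 13 18 18 17 18 18 18 18 18 18 18
 -50  15 15 15 15 15 15 14 15 15 15 15 15 15 15 15 15 15 15 15 15 16 16 15 16 15
 -60  15 15 15 15 15 15 15 16 15 15 15 15 15 15 16 15 16 15 16 16 15 15 15 16 15
```

>>> move_arm(
  targets=[
    [-5,4,0,-0.009,0,0.006,1],
    [0,0,35,0,0,0,1],
    [0,0,25,0,0,0,1],
    [0,0,0,0,0,0,1],
  ],
)

```text
time_s: 17.35
tool_pos: [0.5177, 0.1045, 0.2998]
tcp_rot: [0.001, 0.747, 0.664, 0.002]
force: [-1.6, -0.6, -0.7]
grip_width: 0.997
```

```bash
python3 - <<'E'
from h import *
go([.5185,.108,.117],-.115)
E
```

```text
t 17.35 shift [ 3.5  0.2 27.8] after-rot [ 3.6  0.4 27.8] rot [ 0.005 -0.001 -0.003] grasp now [0.5185 0.1046 0.1448] F [-1.6 -0.6 -0.7] w 0.997 q6 0.27
```

>>> move_arm(
  targets=[
    [3,0,18,0.005,0,0,1],
    [0,0,8,0,0,0,1],
    [0,0,0,0,0,0,1],
    [0,0,0,0,0,0,-1],
    [0,0,0,0,0,0,-1],
    [0,0,0,0,0,0,-1],
    [0,0,0,0,0,0,-1],
    [0,0,0,0,0,0,-1],
  ],
)

```text
time_s: 18.15
tool_pos: [0.5178, 0.1058, 0.2802]
tcp_rot: [-0.001, 0.749, 0.663, 0.001]
force: [-24.7, 4.9, 15.8]
grip_width: 0.15
```

```bash
python3 - <<'E'
from h import *
go([.5185,.108,.117],-.115)
E
```

```text
t 18.15 shift [2.2 0.4 8.2] after-rot [2.3 0.4 8.2] rot [-0.001 -0.003 -0.007] grasp now [0.5177 0.1062 0.1252] F [-24.7   4.9  15.8] w 0.15 q6 0.27
```

>>> move_arm(
  targets=[
    [0,-2,-2,0,0,0,-1],
    [0,0,0,0,0,0,-1],
  ],
)

```text
time_s: 18.35
tool_pos: [0.5169, 0.106, 0.2828]
tcp_rot: [0.001, 0.748, 0.663, 0.002]
force: [-0.9, 0.3, -2.4]
grip_width: 0.115
```

```bash
python3 - <<'E'
from h import *
go([.5185,.108,.117],-.115)
E
```

```text
t 18.35 shift [ 2.2  1.3 10.9] after-rot [ 2.2  1.4 10.8] rot [ 0.004 -0.003 -0.005] grasp now [0.5176 0.1063 0.1278] F [-0.9  0.3 -2.4] w 0.115 q6 0.27
```

>>> move_arm(
  targets=[
    [0,0,0,0,0,0,1],
    [0,0,0,0,0,0,1],
    [0,0,0,0,0,0,1],
    [0,0,0,0,0,0,1],
    [0,0,0,0,0,0,1],
  ],
)

```text
time_s: 18.85
tool_pos: [0.517, 0.1062, 0.2832]
tcp_rot: [0.001, 0.748, 0.663, 0.003]
force: [0.2, -0.2, -0.6]
grip_width: 0.944
```

```bash
python3 - <<'E'
from h import *
go([.517,.108,.117],-.115)
E
```

```text
t 18.85 shift [ 1.8 -0.2 11.2] after-rot [ 1.8 -0.2 11.2] rot [ 0.004 -0.003 -0.006] grasp now [0.5177 0.1066 0.1282] F [ 0.2 -0.2 -0.6] w 0.944 q6 0.27
```

>>> move_arm(
  targets=[
    [2,-1,8,0.004,0,0,1],
    [0,0,4,0,0,0,1],
    [0,0,0,0,0,0,1],
  ],
)

```text
time_s: 19.15
tool_pos: [0.5162, 0.1085, 0.2702]
tcp_rot: [-0.001, 0.748, 0.663, 0.001]
force: [0.6, -0.2, 0.1]
grip_width: 1.001
```

```bash
python3 - <<'E'
from h import *
go([.517,.108,.117],-.115)
E
```

```text
t 19.15 shift [-0.4  0.9 -1.8] after-rot [-0.4  0.9 -1.8] rot [ 0.    -0.003 -0.006] grasp now [0.5162 0.109  0.1152] F [ 0.6 -0.2  0.1] w 1.001 q6 0.28
```

>>> move_arm(
  targets=[
    [0,0,0,0,0,0,-1],
    [0,0,0,0,0,0,-1],
    [0,0,0,0,0,0,-1],
    [0,0,0,0,0,0,-1],
    [0,0,0,0,0,0,-1],
  ],
)

```text
time_s: 19.65
tool_pos: [0.5164, 0.1085, 0.2698]
tcp_rot: [-0.001, 0.748, 0.663, 0.001]
force: [19.2, -2.9, -8.4]
grip_width: 0.143
```

```bash
python3 - <<'E'
from h import *
go([.517,.108,.117],-.115)
E
```

```text
t 19.65 shift [-0.4  0.6 -2.2] after-rot [-0.4  0.6 -2.2] rot [ 0.001 -0.003 -0.005] grasp now [0.5166 0.1089 0.1148] F [19.2 -2.9 -8.4] w 0.143 q6 0.28
```

```bash
cat >> h.py <<'E'
H=np.array([.5172+.137*np.cos(-.115),.109+.137*np.sin(-.115),.1155-.044]); A0=np.arctan2(44,137); r=.1439
def hatch(th=None,n=1):
    p,R,s=tool(); g=p+R.apply([0,0,.155])-H; e=np.array([np.cos(-.115),np.sin(-.115),0])
    u,v=g@e,g[2]; t=np.arctan2(v,-u)-A0
    print('t',round(s['time_s'],2),'theta',t.round(4),'rad',np.hypot(u,v).round(4),'F',s['force'].round(1),'w',round(s['grip_width'],3))
    if th is not None:
        a=np.linspace(t,th,n+1)+A0; P=np.c_[-r*np.cos(a),r*np.sin(a)]; P=np.vstack([[u,v],P[1:]])
        for d in np.diff(P,axis=0): print((R.inv().apply(d[0]*e+[0,0,d[1]])*1e3).round(1))
E
python3 -c "
from h import *
hatch(.35,7)"
```

```text
t 19.65 theta -0.0056 rad 0.1442 F [19.2 -2.9 -8.4] w 0.143
[ 0.   2.7 -6.8]
[ 0.   2.7 -6.8]
[ 0.   3.1 -6.6]
[ 0.   3.4 -6.5]
[ 0.   3.7 -6.3]
[ 0.   4.  -6.1]
[ 0.   4.3 -5.9]
```

>>> move_arm(
  targets=[
    [0,2.7,-6.8,0,0,0,-1],
    [0,2.7,-6.8,0,0,0,-1],
    [0,3.1,-6.6,0,0,0,-1],
    [0,3.4,-6.5,0,0,0,-1],
  ],
)

```text
time_s: 20.05
tool_pos: [0.5281, 0.1071, 0.2958]
tcp_rot: [-0.002, 0.748, 0.663, 0.0]
force: [1.7, 0.4, -5.0]
grip_width: 0.113
```

```bash
python3 -c "
from h import *
hatch(.55,7)"
```

```text
t 20.05 theta 0.1912 rad 0.1441 F [ 1.7  0.4 -5. ] w 0.113
[ 0.   3.9 -6.3]
[ 0.   4.  -6.2]
[ 0.   4.3 -6. ]
[ 0.   4.6 -5.7]
[ 0.   4.9 -5.5]
[ 0.   5.2 -5.2]
[ 0.   5.5 -5. ]
```

```bash
python3 - <<'E'
from h import *
b=cap('wrist','w12.png')['pixels'];w=cal('w12.png');p,R,_=tool()
for d in range(-14,31,2):
    print('%4d'%d,' '.join('%3d'%b[tuple(np.round(proj(w,p+R.apply([x/1e3,0,.155+d/1e3]))[::-1]).astype(int))].mean() for x in(20,26,32,38)), '|',' '.join('%3d'%b[tuple(np.round(proj(w,p+R.apply([.03,y/1e3,.155+.003]))[::-1]).astype(int))].mean() for y in (d-8,)))
print(proj(w,p+R.apply([.03,0,.155])),proj(w,p+R.apply([.03,0,.17])))
E
```

```text
-14 167 167 168 168 | 217
 -12 166 164 169 170 | 112
 -10 167 165 171 169 |  87
  -8 171 165 167 171 |  92
  -6 167 167 171 170 |  91
  -4 170 165 173 170 |  89
  -2 171 168 174 170 | 196
   0 166 168 169 172 | 203
   2 163 167 172 171 |  97
   4 165 166 169 171 | 138
   6 165 167 170 170 | 155
   8 164 169 168 170 | 173
  10 165 168 169 170 | 156
  12 164 167 169 173 | 134
  14 166 167 169 179 | 201
  16 166 167 169 172 | 199
  18 165 170 168 172 | 199
  20 167 171 171 164 | 216
  22 167 171 170 160 | 217
  24 167 173 169 160 | 216
  26 169 170 170 156 | 186
  28 168 171 170 151 | 189
  30 168 168 170 144 | 189
[257.56437372 199.22206718] [257.36817669 189.5708505 ]
```

```bash
python3 - <<'E'
from h import *
p,R,_=tool()
b=cv2.imread('pics/w12.png').mean(2);w=cal('w12.png')
for x in(22,34):
  for d in(0,):
    L=[proj(w,p+R.apply([x/1e3,y/1e3,.155+d/1e3])) for y in np.arange(-12,12.1,.75)]
    print(x,[int(v) for v in cv2.remap(b.astype('float32'),np.float32([[q[0] for q in L]]),np.float32([[q[1] for q in L]]),cv2.INTER_LINEAR)[0]])
# hatch front edge: profile along -y at x=34 assuming plate top plane for theta
e=np.array([np.cos(-.115),np.sin(-.115),0]);n=np.array([-np.sin(-.115),np.cos(-.115),0])
for th in (0,.1,.19):
    L=[]
    for s in np.arange(120,181,3): # distance from hinge along plate
        X=H+n*.05+e*(-s/1e3*np.cos(th))+np.array([0,0,s/1e3*np.sin(th)]); q=np.round(proj(w,X)).astype(int); L.append(int(b[q[1],q[0]]))
    print(th,L)
E
```

```text
22 [89, 89, 89, 90, 89, 88, 89, 85, 97, 119, 131, 140, 146, 153, 158, 163, 165, 161, 157, 151, 141, 135, 121, 209, 216, 214, 214, 214, 214, 214, 213, 213, 213]
34 [88, 130, 201, 198, 198, 199, 205, 90, 99, 118, 132, 140, 147, 153, 160, 166, 171, 164, 158, 149, 140, 135, 122, 216, 208, 208, 209, 209, 210, 216, 221, 224, 223]
0 [206, 207, 207, 206, 206, 205, 205, 206, 205, 202, 202, 201, 202, 201, 199, 202, 200, 202, 91, 90, 89]
0.1 [205, 203, 204, 203, 203, 202, 203, 200, 202, 201, 198, 198, 195, 198, 195, 196, 199, 87, 88, 80, 184]
0.19 [208, 204, 205, 204, 203, 204, 205, 204, 203, 202, 201, 202, 202, 201, 200, 200, 80, 86, 85, 183, 187]
```

The hatch follows: its front edge in the picture matches an opening of 0.19 rad, and the bar sits between the pads. I continue.

>>> move_arm(
  targets=[
    [0,3.9,-6.3,0,0,0,-1],
    [0,4.0,-6.2,0,0,0,-1],
    [0,4.3,-6.0,0,0,0,-1],
    [0,4.6,-5.7,0,0,0,-1],
    [0,4.9,-5.5,0,0,0,-1],
    [0,5.2,-5.2,0,0,0,-1],
  ],
)

```text
time_s: 20.7
tool_pos: [0.5562, 0.1038, 0.3333]
tcp_rot: [-0.004, 0.748, 0.663, -0.001]
force: [1.1, 1.1, -3.7]
grip_width: 0.113
```

```bash
cat >>h.py <<'E'
def edge():
    b=optics.camera('wrist'); w=b; b=b['pixels'].mean(2)
    p,R,s=tool()
    L=[proj(w,p+R.apply([.03,y/1e3,.155])) for y in np.arange(-12,12.1,.75)]
    print('bar',[int(v) for v in cv2.remap(b.astype('float32'),np.float32([[q[0] for q in L]]),np.float32([[q[1] for q in L]]),cv2.INTER_LINEAR)[0]])
E
python3 -c "
from h import *
hatch(.80,8);edge()"
```

```text
t 20.7 theta 0.5139 rad 0.1454 F [ 1.1  1.1 -3.7] w 0.113
[ 0.   4.8 -2.4]
[ 0.   3.9 -3.3]
[ 0.   4.1 -3.2]
[ 0.   4.2 -3. ]
[ 0.   4.3 -2.9]
[ 0.   4.4 -2.7]
[ 0.   4.5 -2.6]
[ 0.   4.6 -2.4]
bar [79, 123, 196, 190, 189, 191, 168, 81, 113, 131, 143, 152, 159, 160, 165, 169, 171, 171, 160, 149, 142, 126, 146, 176, 179, 180, 175, 182, 179, 172, 179, 181, 179]
```

>>> move_arm(
  targets=[
    [0,4.6,-2.8,0,0,0,-1],
    [0,4.2,-3.1,0,0,0,-1],
    [0,4.1,-3.2,0,0,0,-1],
    [0,4.2,-3.0,0,0,0,-1],
    [0,4.3,-2.9,0,0,0,-1],
    [0,4.4,-2.7,0,0,0,-1],
    [0,4.5,-2.6,0,0,0,-1],
    [0,4.6,-2.4,0,0,0,-1],
  ],
)

```text
time_s: 21.55
tool_pos: [0.5928, 0.0996, 0.3599]
tcp_rot: [-0.005, 0.748, 0.663, -0.002]
force: [-1.5, 2.1, -2.2]
grip_width: 0.118
```

```bash
python3 -c "
from h import *
hatch(.96,5);edge()"
```

```text
t 21.55 theta 0.8216 rad 0.1473 F [-1.5  2.1 -2.2] w 0.118
[0.  5.1 1.4]
[ 0.   3.7 -1.6]
[ 0.   3.7 -1.5]
[ 0.   3.7 -1.4]
[ 0.   3.8 -1.3]
bar [156, 178, 180, 188, 147, 93, 76, 74, 105, 126, 141, 153, 162, 170, 175, 176, 181, 177, 172, 165, 155, 142, 129, 175, 168, 162, 163, 166, 172, 163, 166, 169, 164]
```

>>> move_arm(
  targets=[
    [0,3.8,-1.4,0,0,0,-1],
    [0,3.8,-1.3,0,0,0,-1],
    [0,3.8,-1.2,0,0,0,-1],
    [0,3.8,-1.0,0,0,0,-1],
    [0,3.8,-0.8,0,0,0,-1],
    [0,0,0,0,0,0,-1],
  ],
)

```text
time_s: 22.2
tool_pos: [0.6142, 0.097, 0.3692]
tcp_rot: [-0.005, 0.748, 0.663, -0.001]
force: [-3.1, 2.1, 0.9]
grip_width: 0.111
```

```bash
python3 - <<'E'
from h import *
hatch();edge()
# independent check: front edge of plate by side camera? profile of plate edge along candidate theta in top camera
b=cap('top','t2.png')['pixels'];s=cap('side','s7.png')['pixels']
e=np.array([np.cos(-.115),np.sin(-.115),0]);n=np.array([-np.sin(-.115),np.cos(-.115),0])
for nm,im in(('t2.png',b),('s7.png',s)):
    w=cal(nm); R=[]
    for th in np.arange(.6,1.25,.04):
        L=[]
        for v in(-60,-52,52,60):
            X=H+n*v/1e3-e*.165*np.cos(th)+np.array([0,0,.165*np.sin(th)]);q=np.round(proj(w,X)).astype(int);L.append(int(im[q[1],q[0]].mean()))
        R.append((round(th,2),L))
    print(nm,R)
E
```

```text
t 22.2 theta 0.9828 rad 0.1484 F [-3.1  2.1  0.9] w 0.111
bar [193, 176, 91, 75, 62, 65, 68, 75, 62, 101, 123, 143, 154, 165, 174, 180, 185, 191, 191, 182, 174, 165, 160, 141, 141, 159, 167, 168, 162, 169, 167, 161, 166]
t2.png [(np.float64(0.6), [13, 19, 71, 73]), (np.float64(0.64), [22, 24, 71, 69]), (np.float64(0.68), [7, 19, 73, 62]), (np.float64(0.72), [17, 19, 66, 67]), (np.float64(0.76), [17, 19, 64, 67]), (np.float64(0.8), [16, 19, 63, 62]), (np.float64(0.84), [22, 21, 57, 160]), (np.float64(0.88), [31, 15, 124, 151]), (np.float64(0.92), [13, 11, 154, 145]), (np.float64(0.96), [159, 119, 148, 146]), (np.float64(1.0), [143, 147, 140, 148]), (np.float64(1.04), [142, 140, 133, 137]), (np.float64(1.08), [145, 133, 137, 134]), (np.float64(1.12), [147, 119, 136, 133]), (np.float64(1.16), [144, 122, 134, 146]), (np.float64(1.2), [146, 113, 138, 148]), (np.float64(1.24), [136, 108, 136, 146])]
s7.png [(np.float64(0.6), [191, 194, 123, 126]), (np.float64(0.64), [193, 193, 123, 123]), (np.float64(0.68), [192, 173, 119, 120]), (np.float64(0.72), [183, 152, 118, 118]), (np.float64(0.76), [156, 155, 121, 119]), (np.float64(0.8), [156, 156, 128, 120]), (np.float64(0.84), [165, 164, 140, 129]), (np.float64(0.88), [164, 160, 147, 146]), (np.float64(0.92), [156, 151, 158, 153]), (np.float64(0.96), [189, 180, 173, 174]), (np.float64(1.0), [182, 162, 155, 157]), (np.float64(1.04), [143, 142, 156, 155]), (np.float64(1.08), [150, 143, 159, 159]), (np.float64(1.12), [147, 144, 158, 158]), (np.float64(1.16), [155, 136, 144, 143]), (np.float64(1.2), [149, 139, 88, 88]), (np.float64(1.24), [185, 180, 80, 78])]
```

>>> move_arm(
  targets=[
    [0,2.5,0,0,0,0,-1],
    [0,1.5,0,0,0,0,-1],
    [0,0,0,0,0,0,-1],
    [0,0,0,0,0,0,-1],
    [0,0,0,0,0,0,-1],
  ],
)

```text
time_s: 22.85
tool_pos: [0.6182, 0.0965, 0.3708]
tcp_rot: [-0.004, 0.748, 0.663, -0.0]
force: [-1.8, 1.6, 2.8]
grip_width: 0.111
```

```bash
python3 - <<'E'
from h import *
hatch(.79,8)
E
```

```text
t 22.85 theta 1.0149 rad 0.1488 F [-1.8  1.6  2.8] w 0.111
[-0.  -2.7  5.8]
[-0.  -3.9  1.2]
[-0.  -3.8  1.3]
[-0.  -3.8  1.4]
[-0.  -3.8  1.5]
[-0.  -3.7  1.6]
[-0.  -3.7  1.7]
[-0.  -3.6  1.8]
```

>>> move_arm(
  targets=[
    [0,-3.9,1.0,0,0,0,-1],
    [0,-3.9,1.2,0,0,0,-1],
    [0,-3.8,1.3,0,0,0,-1],
    [0,-3.8,1.4,0,0,0,-1],
    [0,-3.8,1.5,0,0,0,-1],
    [0,-3.7,1.6,0,0,0,-1],
    [0,-3.0,1.4,0,0,0,-1],
    [0,0,0,0,0,0,-1],
  ],
)

```text
time_s: 23.65
tool_pos: [0.5935, 0.0993, 0.3634]
tcp_rot: [0.002, 0.748, 0.664, 0.005]
force: [-0.8, 0.8, 3.7]
grip_width: 0.116
```

```bash
python3 - <<'E'
from h import *
hatch(.79,2)
b=cap('top','t3.png')['pixels'];s=cap('side','s8.png')['pixels']
e=np.array([np.cos(-.115),np.sin(-.115),0]);n=np.array([-np.sin(-.115),np.cos(-.115),0])
for nm,im in(('t3.png',b),('s8.png',s)):
    w=cal(nm); R=[]
    for th in np.arange(.52,1.1,.04):
        L=[]
        for v in(-60,-52,52,60):
            X=H+n*v/1e3-e*.165*np.cos(th)+np.array([0,0,.165*np.sin(th)]);q=np.round(proj(w,X)).astype(int);L.append(int(im[q[1],q[0]].mean()))
        R.append((float(round(th,2)),L))
    print(nm,R)
E
```

```text
t 23.65 theta 0.8567 rad 0.1489 F [-0.8  0.8  3.7] w 0.116
[-0.  -2.5  6.5]
[-0.  -4.3  2.1]
t3.png [(0.52, [13, 11, 63, 71]), (0.56, [14, 16, 69, 145]), (0.6, [11, 15, 62, 143]), (0.64, [20, 21, 57, 150]), (0.68, [16, 28, 57, 148]), (0.72, [17, 18, 127, 145]), (0.76, [11, 19, 126, 147]), (0.8, [5, 28, 124, 149]), (0.84, [148, 149, 122, 145]), (0.88, [154, 154, 139, 142]), (0.92, [152, 153, 139, 143]), (0.96, [149, 109, 140, 141]), (1.0, [152, 61, 139, 142]), (1.04, [151, 117, 141, 139]), (1.08, [152, 136, 142, 145])]
s8.png [(0.52, [101, 127, 128, 131]), (0.56, [118, 168, 126, 129]), (0.6, [192, 194, 127, 127]), (0.64, [193, 194, 129, 131]), (0.68, [193, 177, 129, 130]), (0.72, [183, 154, 129, 128]), (0.76, [156, 155, 131, 129]), (0.8, [157, 157, 142, 138]), (0.84, [197, 196, 178, 180]), (0.88, [194, 193, 177, 160]), (0.92, [146, 185, 158, 153]), (0.96, [164, 160, 159, 158]), (1.0, [141, 140, 153, 154]), (1.04, [148, 141, 147, 151]), (1.08, [158, 137, 64, 67])]
```

>>> move_arm(
  targets=[
    [0,-3.6,1.6,0,0,0,-1],
    [0,-3.6,1.7,0,0,0,-1],
    [0,-3.4,1.7,0,0,0,-1],
    [0,0,0,0,0,0,-1],
    [0,0,0,0,0,0,-1],
  ],
)

```text
time_s: 24.25
tool_pos: [0.5822, 0.1006, 0.3582]
tcp_rot: [0.002, 0.748, 0.664, 0.005]
force: [0.9, 1.7, 1.5]
grip_width: 0.112
```

```bash
python3 - <<'E'
from h import *
hatch(.78,1)
s=cap('side','s9.png')['pixels']; s2=optics.camera('wrist')
w=cal('s9.png')
e=np.array([np.cos(-.115),np.sin(-.115),0]);n=np.array([-np.sin(-.115),np.cos(-.115),0])
for th in np.arange(.6,1.0,.03):
    L=[]
    for v in(-60,-52,52,60):
        X=H+n*v/1e3-e*.165*np.cos(th)+np.array([0,0,.165*np.sin(th)]);q=np.round(proj(w,X)).astype(int);L.append(int(s[q[1],q[0]].mean()))
    print(round(th,2),L,end=' ')
for i in range(6): optics.camera('side'); 
hatch()
a=cap('top','t4.png')['pixels'].astype(int); z=cv2.imread('pics/top0.png')[:,:,::-1].astype(int)
d=(abs(a-z).sum(2)>90).astype('uint8'); _,_,st,_=cv2.connectedComponentsWithStats(d)
print([x.tolist() for x in st[1:] if x[4]>12])
E
```

```text
t 24.25 theta 0.7722 rad 0.1491 F [0.9 1.7 1.5] w 0.112
[-0.   3.4  4.1]
0.6 [192, 194, 132, 134] 0.63 [195, 194, 132, 132] 0.66 [194, 187, 130, 132] 0.69 [193, 177, 129, 130] 0.72 [184, 169, 147, 147] 0.75 [186, 196, 168, 184] 0.78 [208, 209, 181, 159] 0.81 [169, 171, 146, 135] 0.84 [145, 169, 141, 135] 0.87 [186, 190, 147, 141] 0.9 [196, 192, 153, 147] 0.93 [170, 159, 158, 152] 0.96 [145, 143, 149, 148] 0.99 [143, 133, 87, 89] t 24.65 theta 0.7755 rad 0.1491 F [-1.5  1.1  4.4] w 0.114
[[121, 110, 142, 274, 13848], [221, 134, 8, 6, 13], [221, 141, 8, 3, 13], [274, 142, 7, 19, 44], [114, 147, 7, 6, 14], [230, 146, 8, 10, 25], [272, 161, 5, 9, 14], [261, 169, 5, 8, 13], [269, 173, 4, 10, 17], [327, 180, 6, 8, 15], [0, 265, 119, 119, 6873], [63, 278, 7, 13, 33], [139, 355, 16, 19, 102], [238, 361, 6, 5, 16], [239, 368, 5, 13, 41]]
```

```bash
python3 -c "
from h import *
print(ctrl.hand_in()); hatch()"
```

```text
the job is handed in; nothing more can be done
None
the job is handed in; nothing more can be done
```

The job is handed in at about 24.7 s of the 72 s allowed, with the arm still holding the hatch below its balance point. Handing in gives no verdict, so the figures below are my own last checks.

- **Screw:** I turned it with the key until the wrist torque rose to about 0.38 N m, so I take it to be at its stop. A wrist picture afterwards showed the tongue pointing sideways, clear of the hatch.
- **Key:** It is back in the stand and let go. A wrist picture matched the outline expected for an upright, seated key to within 1–2 pixels.
- **Hatch past balance:** I raised it to about 1.0 rad by the tool position and held it there for about 0.3 s. Just before that, the tool read 0.98 rad and the side camera about 0.97. The top camera was vaguer, at roughly 0.86–0.95.
- **Final hold:** It is at about 0.775 rad by the tool position and about 0.77 rad from the hatch's front edge in the side picture. It was steady over the last 0.4 s.

- **First grip on the bar:** It was about 8 mm high and off-centre, with about 25 N sideways, so I opened and gripped again before lifting.
- **Grip while swinging:** The radius I computed grew from 144 to 149 mm, so the bar probably slid a few millimetres between the pads. That would shift my angle figures by about 0.02 rad at most.
- **Bystanders:** The last top picture, compared with the first, showed no large change at the visible bystanders. The arm hid part of the desk.

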